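# Kick the colour-check lamp's stand out and hold the lamp upright

### The arm

A 6-joint arm with a two-finger parallel gripper is mounted at the origin on the work surface. World frame = base frame: x ahead of the robot, y to its left, z up, the work surface at z = 0. Lengths are in mm, angles in rad, forces in N, time in s.
With the tool pointing down it reaches from about 300 to 775 mm from the base axis. Payload 14.6 kg.
Tool frame: the origin (TCP) lies between the finger pads, 19 mm behind the fingertips; this is the grasp point; z points along the fingers, y is the direction in which the jaws open and shut (so a half turn about z gives the same grasp; the last joint's range is limited). The gripper opens to 94 mm and grips with 3 to 60 N. Pads are 16 mm wide; open, the fingers measure 119 mm over their backs; the gripper's body (75 mm by 177 mm) begins 78 mm behind the grasp point.
Start: joints at [1.049, 0.3, 1.521, -0, 1.321, -0.067], TCP at [241.601, 494.083, 224.246] pointing down, gripper open.
Joint ranges: [-3.03, 3.03], [-0.79, 2.21], [0.23, 2.52], [-1.04, 4.18], [0, 3.07], [-2.55, 2.55]. Speed limits (rad/s): [2.22, 2.22, 2.57, 3.14, 3.14, 3.14].

### API

Orientations are given as [roll, pitch, yaw] about the fixed x, y, z axes, in that order (R = Rz(yaw) Ry(pitch) Rx(roll)).
In Python, from cell import manip gives the robot as it stands. The module is installed in compiled form; this text tells all that it offers.
- The arm moves only by the tool send_rows, never from a script. Its argument "series" is a list that holds one entry, the list of rows, each a list of 5 numbers: the opening, from 0 (shut) to 1 (fully open), then the shift along the tool's x, y, z in mm, then the turn about the tool's z in degrees. In form: [[[gripper, dx, dy, dz, roll], ...]]. A call has 1 to 10 rows; each row is the pose to reach, as a shift and turn from the pose commanded when the call began, along the tool's axes at that moment; what a row does not reach only later rows make up. A row lasts 1/10 s, in which the tool goes at most 50 mm and 8.59 degrees, less where a joint would pass 70% of its speed; a pose out of reach is approached as far as the arm can. A call with a gripper value outside its range is refused whole. The fingers move at their own pace and stop on an object; "newtons" is the grip in N (left out, the last holds). Time passes only in rows, so rows that repeat a pose let the fingers close. It gives the time, the measured TCP pose, the force and the opening at its end, in the units of the state.
- manip.read_state(): the state, without advancing time (a new reading comes with each control period).
- manip.camera(name): name is "scene" or "top" or "wrist"; returns a dict with "img" (480x640x3 uint8, red, green, blue), "vfov" (degrees; the focal length in pixels is half the picture's height over the tangent of half this angle, whatever the lens; pixels are square), "cx", "cy" (the principal point, pixels), "pose" (4x4, takes a point from camera to world coordinates); the wrist camera has in their place "T_tool_cam" (4x4, takes a point from camera to tool coordinates, whose origin is the TCP and whose axes are the flange's). Camera axes: x right, y down, z forward; pixel columns grow to the right and rows downward; lengths in mm; the calibration is good to about 2 mm. A picture is of the moment at which its call begins: read the wrist's pose just before it. There is no depth.
- manip.sign_off(): hands the job in, once; it reports no verdict.
Trained networks look in a picture, given as the dict that the camera call returned (one of the last four; its "shot" number tells which), for a name from the list of things; names that differ only in an ending like _2 or _b are one class to them, and where a whole thing is asked for, a point or a joint stands for the part that bears it (a point fixed in the world has none). Each returns a list of dicts, best first, with "conf" (0 to 1); they miss things now and then, are a little off and sometimes report something else, mostly with a low value. They report only what shows in the picture. A call takes as long as a camera call.
- manip.find_in(target, picture): "rect" ([left, top, width, height] in pixels, round what is visible of it).
- manip.silhouettes(target, picture): "pixels" (480x640 bool, what is visible of it) and "rect" ([left, top, width, height] in pixels, round what is visible of it).
The state is a dict: "clock": time; "joints": joint angles; "qd": joint speeds; "effort": joint torques, N m; "eef_pos": TCP position; "eef_rot": TCP orientation; "wrist_force": force on the tool from outside, world axes, zero at the start; "moment": the same for the moment, N m; "finger_gap": finger opening in mm.
Only numpy, scipy, OpenCV 4.12 (cv2) and the standard library are available. Lean on these libraries where they do the work, as an engineer would, in place of code of your own. Each camera call takes 0.05 s, during which the arm holds its last target. There are 200 camera calls.

### The job

Get the colour-check lamp ready, handling it gently and with a light grip: it lies face down on the cardboard, so first flip its kickstand out over centre until it snaps against its stop, then raise the lamp by its carrying handle until it stands upright on its foot tube. Finish holding it there by the handle, upright, its kickstand clear of the bench, so that its light stays level for the colour check and it cannot tip back; do not let go. Leave everything else on the bench where it is.

Things in the scene. Friction and masses are not known exactly. Their poses are not given: they have to be found in the camera images.
- lamp: Colour-check lamp: upright loop of 18 mm grey tube, 220 mm wide, 272 mm high, LED head inside, kickstand on the back; 0.79 to 0.98 kg. Origin: under the middle of its foot tube. Axes: z from foot to handle, x out of its back (light shines to -x), y along the foot. Starts face down: x up, z level, pointing roughly to the robot's left, origin 11 mm above the cardboard. Upright: z vertical.
- lamp_foot (a point): Middle of the axis of the foot tube (lamp frame 0, 0, 11 mm). The tube's ends wear rubber sleeves 22 mm in diameter, on which the lamp lies, rolls without slipping as it is raised, and stands.
- lamp_handle (a point): Middle of the carrying handle's axis: the tube along lamp y at the top of the frame (lamp frame 30, 0, 262 mm), with a round rubber sleeve 20 mm in diameter, 130 mm long, free all round. Lying, it is 41 mm above the cardboard. Finger forces on handle or kickstand adding up to over 100 N (50 N a finger) are too hard.
- lamp_head (a point): Middle of the LED head, a black box 150 mm wide (lamp y) x 95 (z) x 50 (x, with fins); lamp frame 18, 0, 132 mm. Lying, its finned back is 56 mm above the cardboard. Hand knobs beside it reach 264 mm across. The lamp's centre of mass, near here, is 15 to 25 mm behind its foot: upright it tips back unless held; on its kickstand it leans back 18 degrees.
- leg (a joint): Kickstand hinge, rad: 0 folded along the lamp's back (starts so), 0.70 out against its stop. An over-centre spring pulls it shut up to about 0.5 (lamp lying) and snaps it out from there; lifting the bar takes about 2.5 N. At angle q the bar is 210 cos q mm from the hub towards the foot (lamp -z) and 210 sin q mm out of the back (lamp +x, up while the lamp lies).
- leg_hub (a point): Middle of the kickstand's hinge axis, which runs along lamp y between two hubs near the top of the frame (lamp frame 50, 0, 225 mm).
- leg_bar (a point): Middle of the kickstand's free end: a round cross bar along lamp y in a rubber sleeve 14 mm in diameter, 130 mm long, between two 9 mm side rods 176 mm apart. Folded, its axis is 61 mm above the cardboard, right over the foot tube (top 20 mm above the cardboard), 63 mm clear of the LED head. Fully out, lamp lying: 196 mm above the cardboard.
- card: The sheet of brown cardboard taped to the bench under the lamp, 500 x 500 x 3 mm, fixed; origin under its middle. Setting or pressing the lamp on it with over 60 N is too hard.
- tin_a: Blue paint tin with black stirring lid, 114 mm wide, about 185 mm high, at the left of the bench; origin under its middle. Leave alone.
- tin_b: A second such tin. Leave alone.
- flask_a: Flat metal solvent flask 55 x 95 x 197 mm, at the right of the bench; origin under its middle. Leave alone.
- flask_b: A second such flask. Leave alone.
- tape: Roll of masking tape lying flat on the bench to the left of the cardboard, 96 mm wide, 25 mm high; origin under its middle. Leave alone.
- cup: Clear mixing cup on the cardboard beyond the lamp, 72 mm wide at the rim, 85 mm high; origin under its middle. Leave alone.
- small_tin: Small bare tin on the cardboard beyond the lamp, 68 mm wide, 70 mm high; origin under its middle. Leave alone.
- chip_deck: Deck of colour chips, 55 x 170 x 27 mm, at the right of the bench; origin under its middle. Leave alone.

How it is judged (in metres and radians):
On the way, in this order (a step that is already met when the one before it is completed fails the run):
1. the kickstand is fully out, with the lamp still lying (value of joint leg above 0.63 rad and angle between lamp's own z axis and vertical above 1.2 rad), for 0.2 s.
2. the lamp stands upright on its foot, held by the fingers (angle between lamp's own z axis and vertical below 0.1 rad and height (world z) of lamp_foot below 0.022 m and contact force between the fingers and lamp above 1 N), for 0.3 s.
At the end, for the whole second after the job is handed in: Kickstand out (joint over 0.63 of 0.70 rad) and touching nothing; lamp still, on its foot tube (its axis under 22 mm above the bench, cardboard included), within 0.1 rad of upright, gripped at the handle (finger force over 1 N, TCP within 80 mm of the handle's middle) (all of step 2 and value of joint leg above 0.63 rad and contact force between leg and anything else below 0.3 N and distance between the grasp point and lamp_handle below 0.08 m and linear speed of lamp below 0.03 m/s and angular speed of lamp below 0.15 rad/s); the arm keeps its last pose, push and grip.
It fails at once if the lamp or its kickstand is pinched or pushed by the fingers with over 100 N in all (contact force between the fingers and lamp above 100 N).
It fails at once if the lamp is set or pressed on the cardboard with over 60 N (contact force between lamp and card above 60 N).
It fails at once if something else on the bench is moved by over 25 mm (distance of any of tin_a, tin_b, flask_a, flask_b, tape, cup, small_tin, chip_deck from where it was at the start of the episode above 0.025 m).
It also fails if it takes over 61 s, if anything falls off the work surface, if the arm or the gripper's body presses on something with over 40 N, if the wrist force passes 120 N, or if a joint passes its speed limit or range.

## Working session

There is one attempt and no reset: what is moved stays moved. The work goes in short steps, Python scripts to look and compute and a tool call to move; the robot and the scene stay as the last step left them, time stands still between calls to the robot, and variables do not carry over. Pictures are saved under pics/ and viewed, about 8 in all and at most 12, crops included, and the job is handed in when it is done.

Besides the shell and the picture viewer there is one more tool, called after "Emit:" in YAML: its name, and indented under it one key for each argument. send_rows: Moves the arm, as the interface text tells. Its arguments: {"type":"object","properties":{"series":{"type":"array"},"newtons":{"type":"number"}},"required":["series"]}

```bash
mkdir -p pics
cat > h.py <<'E'
import numpy as np, cv2
from cell import manip
from scipy.spatial.transform import Rotation as R
def foc(p): return 240/np.tan(np.radians(p["vfov"])/2)
def campose(p,st=None):
    if "pose" in p: return np.array(p["pose"])
    T=np.eye(4);T[:3,:3]=R.from_euler('xyz',st["eef_rot"]).as_matrix();T[:3,3]=st["eef_pos"]
    return T@np.array(p["T_tool_cam"])
def px2w(p,u,v,z,st=None):
    T=campose(p,st);f=foc(p)
    d=T[:3,:3]@np.array([(u-p["cx"])/f,(v-p["cy"])/f,1]);o=T[:3,3]
    return o+d*(z-o[2])/d[2]
def w2px(p,w,st=None):
    T=np.linalg.inv(campose(p,st));c=T[:3,:3]@np.array(w)+T[:3,3];f=foc(p)
    return p["cx"]+f*c[0]/c[2],p["cy"]+f*c[1]/c[2]
def save(p,n): cv2.imwrite("pics/"+n,p["img"][:,:,::-1])
E
python3 - <<'E'
from h import *
st=manip.read_state();print(st)
for n in ["top","scene"]:
    p=manip.camera(n);save(p,n+"0.png");print(n,p["vfov"],np.round(p["pose"],2).tolist())
    for t in ["lamp","lamp_handle","leg_bar","lamp_foot","lamp_head","leg","cup","small_tin","tape"]:
        r=manip.find_in(t,p);print(t,[(np.round(a["rect"]).tolist(),round(a["conf"],2)) for a in r[:2]])
E
```

```text
{'clock': 0.0, 'joints': array([ 1.04937064e+00,  3.00471001e-01,  1.52153913e+00, -1.04609820e-05,
        1.32069899e+00, -6.66420702e-02]), 'qd': array([-0.00107847,  0.0005716 , -0.00024721, -0.00239718,  0.00181666,
       -0.00191289]), 'effort': array([ 2.21804738e-03, -5.31833053e+01, -3.52735269e+01,  7.09044258e-02,
        2.46021291e-02,  5.70884566e-06]), 'eef_pos': array([241.5110139 , 493.88819408, 223.70411762]), 'eef_rot': array([-3.14047798e+00, -6.42389201e-05,  2.68681160e+00]), 'wrist_force': array([-0.65848614,  0.43106655, -0.17275162]), 'moment': array([-0.01736863,  0.02048948, -0.01258943]), 'finger_gap': 93.8064280808651}
top 47.74895146640815 [[0.01, -0.98, 0.21, 222.13], [-1.0, -0.02, -0.0, 10.72], [0.01, -0.21, -0.98, 1666.74], [0.0, 0.0, 0.0, 1.0]]
lamp [([252.0, 206.0, 98.0, 83.0], 0.59)]
lamp_handle [([253.0, 211.0, 96.0, 79.0], 0.58)]
leg_bar [([262.0, 209.0, 89.0, 75.0], 0.9), ([266.0, 175.0, 23.0, 28.0], 0.43)]
lamp_foot [([249.0, 208.0, 101.0, 86.0], 0.96)]
lamp_head [([256.0, 208.0, 93.0, 86.0], 0.63)]
leg [([264.0, 210.0, 83.0, 72.0], 0.79), ([251.0, 209.0, 98.0, 84.0], 0.61)]
cup [([334.0, 176.0, 21.0, 26.0], 0.94)]
small_tin [([266.0, 176.0, 24.0, 24.0], 0.75)]
tape [([166.0, 268.0, 35.0, 32.0], 0.84), ([146.0, 188.0, 52.0, 57.0], 0.25)]
scene 57.16166839596683 [[0.83, 0.41, -0.37, 1054.2], [0.55, -0.61, 0.57, -719.46], [0.01, -0.68, -0.73, 1042.85], [0.0, 0.0, 0.0, 1.0]]
lamp [([279.0, 207.0, 108.0, 89.0], 0.8)]
lamp_handle [([278.0, 207.0, 108.0, 90.0], 0.69), ([384.0, 240.0, 28.0, 31.0], 0.55)]
leg_bar [([282.0, 208.0, 91.0, 70.0], 0.7)]
lamp_foot [([277.0, 207.0, 108.0, 90.0], 0.86)]
lamp_head [([278.0, 205.0, 107.0, 92.0], 0.72), ([208.0, 182.0, 219.0, 166.0], 0.21)]
leg [([350.0, 278.0, 31.0, 35.0], 0.75), ([283.0, 211.0, 88.0, 67.0], 0.56)]
cup [([349.0, 279.0, 30.0, 37.0], 0.75)]
small_tin [([389.0, 242.0, 20.0, 29.0], 0.65)]
tape [([347.0, 169.0, 25.0, 23.0], 0.59)]
```

Run:
```python
import cv2,numpy as np
a=cv2.imread("pics/top0.png")[150:320,130:420];b=cv2.imread("pics/scene0.png")[150:330,180:440]
a=cv2.resize(a,(800,469),interpolation=2);cv2.imwrite("pics/a.png",a)
```

```text
(no output)
```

View pics/a.png

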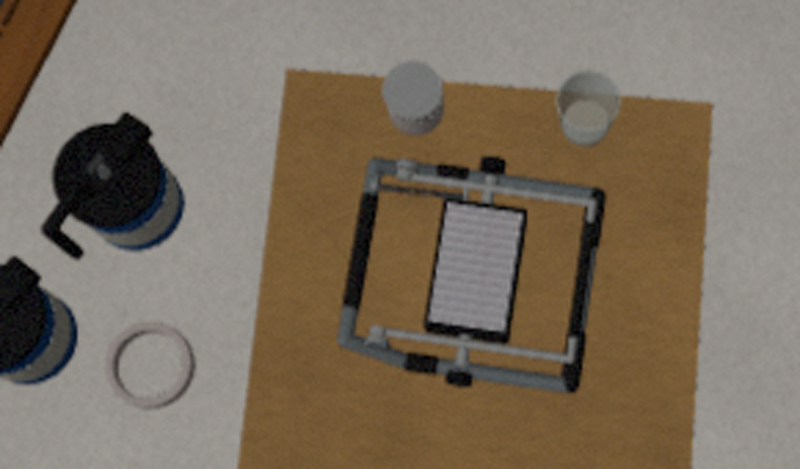

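The top view shows the lamp with its handle at the left, crop (361,251), and its foot and leg bar at the right, crop (585,288). The cup and small tin lie beyond it.

Run:
```python
from h import *
p=manip.camera("top");st=manip.read_state()
g=lambda u,v,z:px2w(p,130+u/2.759,150+v/2.759,z)
h=g(361,251,44+5);f=g(585,290,20);print(h,f)
d=h-f;print(np.linalg.norm(d[:2]),np.degrees(np.arctan2(d[1],d[0])))
M=R.from_euler('xyz',st["eef_rot"]).as_matrix();print(M.round(3).tolist())
w=manip.camera("wrist");print(w["vfov"],np.round(w["T_tool_cam"],3).tolist())
for n in ["small_tin","cup"]:
    r=manip.find_in(n,p)[0]["rect"];print(n,px2w(p,r[0]+r[2]/2,r[1]+r[3]/2,40))
c=(h+f)/2; dw=np.array([c[0],c[1],360])-st["eef_pos"];print("tool shift to above lamp",M.T@dw)
```

```text
[577.95646618 190.29997191  49.        ] [543.49726929 -59.18383298  20.        ]
251.85234792091984 82.13595090764812
[[-0.898, 0.439, 0.0], [0.439, 0.898, 0.0], [0.0, 0.0, -1.0]]
63.863158522525076 [[0.001, -0.962, -0.272, 79.194], [1.0, 0.0, 0.001, 0.27], [-0.001, -0.272, 0.962, -160.622], [0.0, 0.0, 0.0, 1.0]]
small_tin [751.15161083 139.53148528  40.        ]
cup [753.5826642 -60.8057064  40.       ]
tool shift to above lamp [-474.91506108 -244.7683782  -135.7665086 ]
```

Emit:
send_rows:
  series:
    - [[0.55,0,0,-60,0],[0.55,-30,-15,-100,-3],[0.55,-70,-36,-100,-9],[0.55,-115,-60,-100,-18],[0.55,-160,-82,-100,-18],[0.55,-205,-105,-100,-18],[0.55,-250,-128,-100,-18],[0.55,-290,-150,-100,-18],[0.55,-335,-172,-100,-18],[0.55,-380,-195,-100,-18]]

```text
clock: 2.2
eef_pos: [495.2, 154.1, 324.5]
eef_rot: [3.141, 0.0, 3.001]
wrist_force: [0.3, 1.0, -0.3]
finger_gap: 51.7
```

Emit:
send_rows:
  series:
    - [[0.55,-30,-40,0,0],[0.55,-60,-70,0,0],[0.55,-80,-90,0,0],[0.55,-80,-90,0,0],[0.55,-80,-90,0,0]]

```text
clock: 2.7
eef_pos: [560.8, 55.5, 323.9]
eef_rot: [3.142, -0.001, 3.0]
wrist_force: [0.4, 0.8, -0.1]
finger_gap: 51.9
```

Run:
```python
from h import *
st=manip.read_state();p=manip.camera("wrist");save(p,"w1.png")
print(st["eef_pos"],st["eef_rot"],st["finger_gap"])
for t in ["lamp","lamp_handle","leg_bar","lamp_head","leg"]:
    r=manip.find_in(t,p);print(t,[(np.round(a["rect"]).tolist(),round(a["conf"],2)) for a in r[:2]])
```

```text
[560.83855104  55.52758055 323.91776478] [ 3.14158905e+00 -6.62683304e-04  3.00005629e+00] 51.85695644316163
lamp [([216.0, 82.0, 246.0, 226.0], 0.74), ([216.0, 117.0, 213.0, 167.0], 0.16)]
lamp_handle [([213.0, 82.0, 250.0, 223.0], 0.86)]
leg_bar [([214.0, 116.0, 214.0, 171.0], 0.65)]
lamp_head [([217.0, 85.0, 242.0, 219.0], 0.83)]
leg [([216.0, 116.0, 216.0, 172.0], 0.89)]
```

View pics/w1.png

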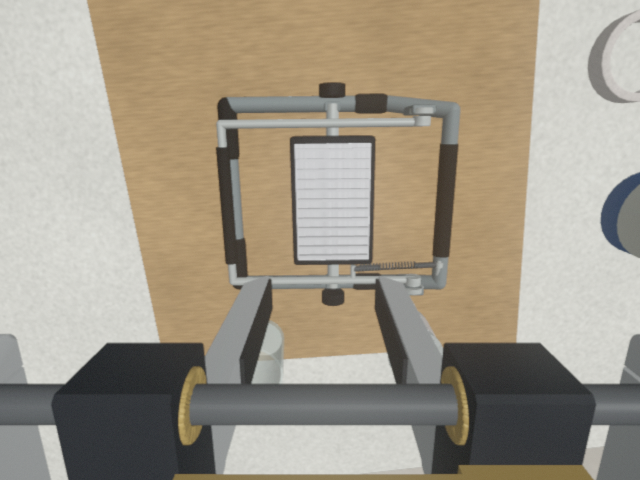

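The wrist view shows the leg-bar sleeve from (224,149) to (231,262), and the handle sleeve from (449,145) to (442,256).

Run:
```python
from h import *
st=manip.read_state();p=manip.camera("wrist")
M=R.from_euler('xyz',st["eef_rot"]).as_matrix()
a,b=px2w(p,224,149,64,st),px2w(p,231,262,64,st);c,d=px2w(p,449,145,44,st),px2w(p,442,256,44,st)
print(a,b,c,d,np.linalg.norm(a-b),np.linalg.norm(c-d))
bar,han=(a+b)/2,(c+d)/2
e=han-bar;print(bar,han,np.linalg.norm(e[:2]),np.degrees(np.arctan2(e[1],e[0])),"ytool",np.degrees(np.arctan2(M[1,1],M[0,1])))
for q in(a-b,c-d):print(np.degrees(np.arctan2(q[1],q[0]))%180)
print("bar shift",M.T@(bar-st["eef_pos"]),"handle shift",M.T@(han-st["eef_pos"]))
```

```text
[487.50857879 -39.41267731  64.        ] [613.57742594 -57.90037709  64.        ] [518.20928961 204.62908581  44.        ] [647.61294447 189.74851246  44.        ] 127.41722515185248 130.2564292199294
[550.54300237 -48.6565272   64.        ] [582.91111704 197.18879913  44.        ] 247.96697225286243 82.49955020442606 ytool 82.00635433431529
171.65717522697852
173.44017371335588
bar shift [  -4.53670955 -105.4867343   260.56640502] handle shift [ -2.39221355 142.46876915 280.5936059 ]
```

Emit:
send_rows:
  series:
    - [[0.55,-2,-48,0,0],[0.55,-4,-90,25,0],[0.55,-4,-105,70,0],[0.55,-4,-105,115,0],[0.55,-4,-105,155,0],[0.55,-4,-105,195,0],[0.55,-4,-105,225,0],[0.55,-4,-105,245,0],[0.55,-4,-105,257,0],[0.55,-4,-105,257,0]]
  newtons: 8

```text
clock: 4.05
eef_pos: [549.6, -48.6, 66.2]
eef_rot: [-3.142, -0.002, 3.001]
wrist_force: [-0.2, -0.3, -0.1]
finger_gap: 52.2
```

Emit:
send_rows:
  series:
    - [[0.1,0,0,0,0],[0.1,0,0,0,0],[0.1,0,0,0,0],[0.1,0,0,0,0],[0.1,0,0,0,0],[0.1,0,0,0,0]]

```text
clock: 4.65
eef_pos: [550.2, -49.1, 67.6]
eef_rot: [-3.141, 0.001, 3.001]
wrist_force: [-0.9, -3.5, 2.9]
finger_gap: 13.4
```

Emit:
send_rows:
  series:
    - [[0.1,0,0,-7,0],[0.1,0,1,-15,0],[0.1,0,2,-29,0],[0.1,0,5,-44,0],[0.1,0,8,-58,0],[0.1,0,13,-72,0],[0.1,0,18,-86,0],[0.1,0,24,-97,0],[0.1,0,27,-102,0],[0.1,0,27,-102,0]]

```text
clock: 5.65
eef_pos: [554.3, -22.0, 171.4]
eef_rot: [-3.141, 0.002, 3.001]
wrist_force: [-1.6, -6.6, 4.2]
finger_gap: 14.0
```

Emit:
send_rows:
  series:
    - [[0.1,0,4,-6,0],[0.1,0,9,-15,0],[0.1,0,15,-23,0],[0.1,0,20,-30,0],[0.1,0,21,-32,0],[0.1,0,21,-32,0],[0.1,0,21,-32,0]]

```text
clock: 6.35
eef_pos: [557.1, -1.6, 203.2]
eef_rot: [-3.141, 0.002, 3.001]
wrist_force: [-4.4, -7.2, 6.9]
finger_gap: 13.9
```

Emit:
send_rows:
  series:
    - [[0.5,0,0,0,0],[0.5,0,0,0,0],[0.5,0,0,0,0],[0.5,0,0,0,0],[0.5,0,0,0,0],[0.5,0,0,-30,0],[0.5,0,0,-70,0],[0.5,0,0,-120,0],[0.5,0,40,-150,0],[0.5,0,55,-150,0]]

```text
clock: 7.35
eef_pos: [565.3, 55.1, 355.8]
eef_rot: [3.14, 0.007, 3.002]
wrist_force: [0.1, 0.6, -0.0]
finger_gap: 46.9
```

Run:
```python
from h import *
st=manip.read_state();p=manip.camera("wrist");save(p,"w2.png")
print(st["eef_pos"],st["eef_rot"],st["finger_gap"])
M=R.from_euler('xyz',st["eef_rot"]).as_matrix()
print("handle shift",M.T@(np.array([582.9,197.2,44])-st["eef_pos"]), w2px(p,[582.9,197.2,44],st))
```

```text
[565.3289337   55.11363115 355.8415764 ] [3.13985585 0.0070348  3.00159173] 46.89351676153549
handle shift [  4.62181923 142.60633351 312.0649288 ] (np.float64(438.1574940553562), np.float64(192.43673178210497))
```

View pics/w2.png

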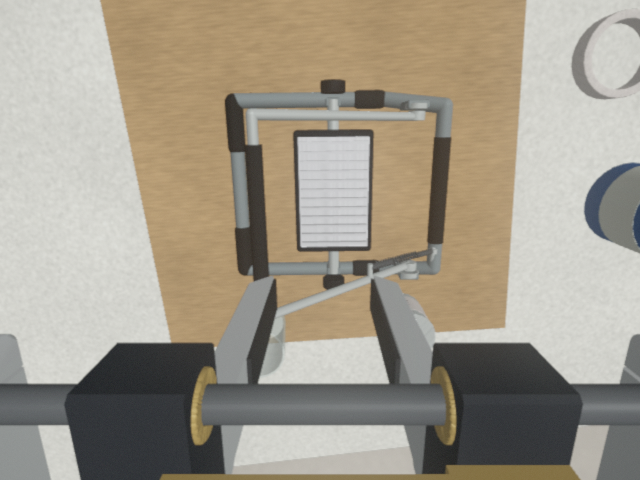

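The leg is out and stays out by itself. The handle is at about (440,191), within 2 px of the prediction, so the lamp has not moved. Next I go to the handle.

Emit:
send_rows:
  series:
    - [[0.55,1,48,0,0],[0.55,2,96,0,0],[0.55,2,130,30,0],[0.55,2,143,75,0],[0.55,2,143,125,0],[0.55,2,143,175,0],[0.55,2,143,220,0],[0.55,2,143,260,0],[0.55,2,143,290,0],[0.55,2,143,309,0]]
  newtons: 15

```text
clock: 8.4
eef_pos: [580.6, 194.2, 38.1]
eef_rot: [-3.139, -0.005, 3.001]
wrist_force: [-0.3, -0.1, -0.1]
finger_gap: 51.2
```

Emit:
send_rows:
  series:
    - [[0.55,0,0,1,0],[0.15,0,0,1,0],[0.15,0,0,1,0],[0.15,0,0,1,0],[0.15,0,0,1,0],[0.15,0,0,1,0],[0.15,0,0,1,0]]

```text
clock: 9.1
eef_pos: [583.0, 195.3, 42.0]
eef_rot: [3.141, 0.001, 3.001]
wrist_force: [-0.0, 2.7, 5.9]
finger_gap: 19.6
```

```bash
python3 -c "
import numpy as np
prev=(0,0)
for k in range(0,27):
    t=np.pi/2*k/26
    u=251*np.cos(t)-30*np.sin(t)-11*t-251;h=-(251*np.sin(t)+30*np.cos(t)-30)
    if k%9==1: o=prev
    prev=(u,h)
    if k: print(k,round(t,2),[round(u-o[0]),round(h-o[1])])
"
```

```text
1 0.06 [-3, -15]
2 0.12 [-7, -30]
3 0.18 [-12, -45]
4 0.24 [-17, -59]
5 0.3 [-24, -73]
6 0.36 [-31, -87]
7 0.42 [-39, -100]
8 0.48 [-48, -113]
9 0.54 [-58, -126]
10 0.6 [-10, -12]
11 0.66 [-22, -23]
12 0.72 [-33, -33]
13 0.79 [-46, -43]
14 0.85 [-59, -52]
15 0.91 [-72, -61]
16 0.97 [-86, -68]
17 1.03 [-100, -75]
18 1.09 [-115, -81]
19 1.15 [-15, -5]
20 1.21 [-30, -9]
21 1.27 [-46, -12]
22 1.33 [-62, -15]
23 1.39 [-78, -16]
24 1.45 [-94, -17]
25 1.51 [-110, -16]
26 1.57 [-125, -15]
```

Emit:
send_rows:
  series:
    - [[0.15,0,-1,-6,0],[0.15,0,-3,-15,0],[0.15,0,-7,-30,0],[0.15,0,-12,-45,0],[0.15,0,-17,-59,0],[0.15,0,-24,-73,0],[0.15,0,-31,-87,0],[0.15,0,-39,-100,0],[0.15,0,-48,-113,0],[0.15,0,-58,-126,0]]

```text
clock: 10.1
eef_pos: [574.5, 137.1, 168.6]
eef_rot: [3.141, 0.001, 3.001]
wrist_force: [1.1, 4.1, -0.6]
finger_gap: 19.4
```

Emit:
send_rows:
  series:
    - [[0.15,0,-10,-12,0],[0.15,0,-22,-23,0],[0.15,0,-33,-33,0],[0.15,0,-46,-43,0],[0.15,0,-59,-52,0],[0.15,0,-72,-61,0],[0.15,0,-86,-68,0],[0.15,0,-100,-75,0],[0.15,0,-115,-81,0],[0.15,0,-115,-81,0]]

```text
clock: 11.1
eef_pos: [559.1, 21.9, 251.3]
eef_rot: [3.141, 0.005, 3.0]
wrist_force: [4.2, 4.1, 8.6]
finger_gap: 19.4
```

Run:
```python
from h import *
st=manip.read_state();print(st["eef_pos"],st["wrist_force"],st["finger_gap"])
p=manip.camera("scene");cv2.imwrite("pics/s1.png",cv2.resize(p["img"][120:340,180:460,::-1],(760,597),interpolation=2))
```

```text
[559.07912947  21.94286167 251.25381911] [4.22333367 4.082481   8.58674254] 19.43322888507447
```

View pics/s1.png

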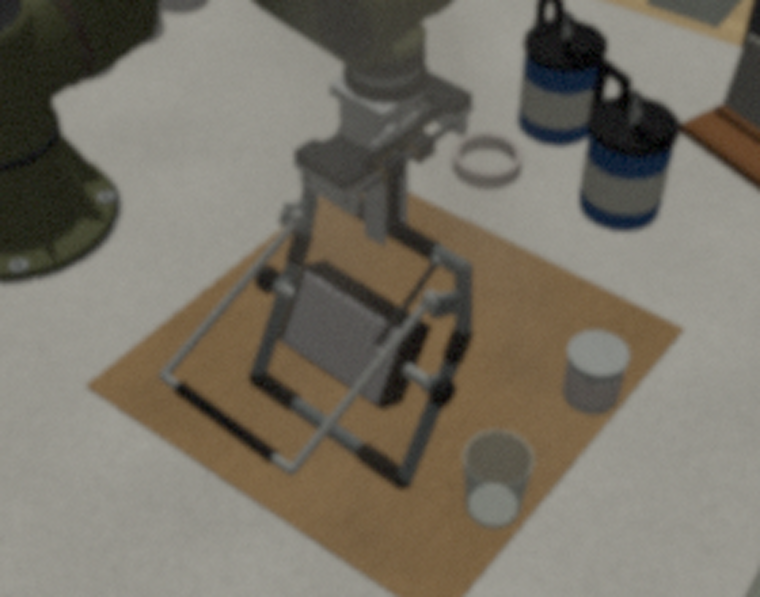

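The lamp is about two-thirds raised, with the leg out and the foot on the card. The wrist feels a slight downward press of about 9 N, so I will rise a touch more on the last arc.

Emit:
send_rows:
  series:
    - [[0.15,0,-15,-6,0],[0.15,0,-30,-10,0],[0.15,0,-46,-14,0],[0.15,0,-62,-16,0],[0.15,0,-78,-18,0],[0.15,0,-94,-19,0],[0.15,0,-104,-19,0],[0.15,0,-110,-18,0],[0.15,0,-110,-18,0],[0.15,0,-110,-18,0]]

```text
clock: 12.15
eef_pos: [543.0, -85.9, 266.9]
eef_rot: [-3.141, 0.001, 3.0]
wrist_force: [2.7, -1.1, 9.3]
finger_gap: 19.5
```

Emit:
send_rows:
  series:
    - [[0.15,0,-5,0,0],[0.15,0,-10,0,0],[0.15,0,-13,0,0],[0.15,0,-15,0,0],[0.15,0,-15,0,0],[0.15,0,-15,0,0],[0.15,0,-15,0,0]]

```text
clock: 12.85
eef_pos: [540.7, -99.9, 265.9]
eef_rot: [3.142, -0.001, 3.001]
wrist_force: [1.6, -0.1, -0.5]
finger_gap: 19.4
```

Run:
```python
from h import *
st=manip.read_state();print(st["eef_pos"],st["wrist_force"],st["finger_gap"])
p=manip.camera("scene");cv2.imwrite("pics/s2.png",cv2.resize(p["img"][150:320,200:400,::-1],(700,595),interpolation=2))
# expected upright lamp: handle at TCP xy; y-axis lamp along handle
t=np.radians(82.2);back=-np.array([np.cos(t),np.sin(t),0]);ly=np.array([-np.sin(t),np.cos(t),0])
han=np.array([*st["eef_pos"][:2],265]);O=han-30*back-np.array([0,0,262])
P=lambda x,y,z:tuple(np.round((np.array(w2px(p,O+x*back+y*ly+np.array([0,0,z])))-[200,150])*3.5).astype(int).tolist())
for n,a in dict(footL=(0,-110,11),footR=(0,110,11),handL=(30,-110,262),handR=(30,110,262),barL=(185,-88,64),barR=(185,88,64)).items():print(n,P(*a))
```

```text
[540.72350791 -99.87563475 265.94352114] [ 1.58146224 -0.09072209 -0.46235418] 19.3982367746384
footL (449, 513)
footR (262, 378)
handL (425, 324)
handR (207, 182)
barL (264, 606)
barR (108, 480)
```

View pics/s2.png

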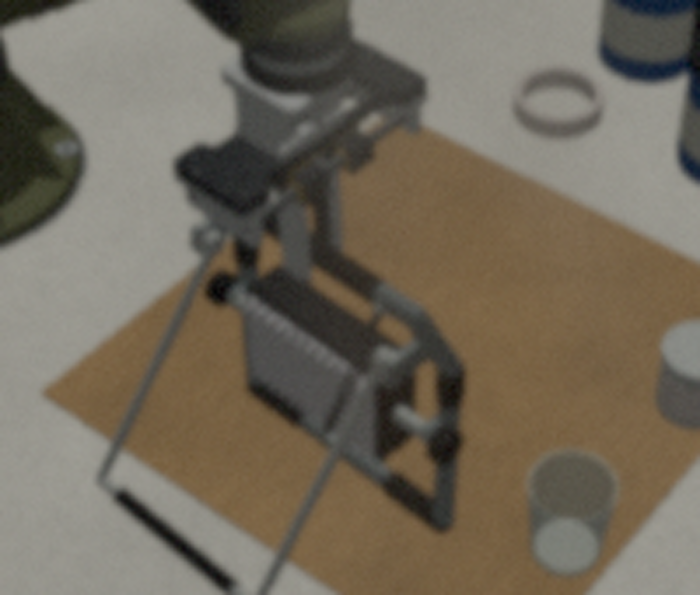

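The scene view shows the lamp upright. The foot end is at (442,522) against (449,513) predicted, and the bar corner at (103,482) against (108,480), which puts the tilt well under 0.1 rad. The bar is off the bench. I will settle for a moment and then hand in.

Emit:
send_rows:
  series:
    - [[0.15,0,0,0,0],[0.15,0,0,0,0],[0.15,0,0,0,0],[0.15,0,0,0,0],[0.15,0,0,0,0],[0.15,0,0,0,0]]

```text
clock: 13.5
eef_pos: [540.7, -100.0, 266.0]
eef_rot: [3.142, -0.001, 3.001]
wrist_force: [2.7, -0.5, -5.0]
finger_gap: 19.7
```

Run:
```python
from h import *
st=manip.read_state();print(st["eef_pos"],st["wrist_force"],st["finger_gap"])
p=manip.camera("top")
for n in ["cup","small_tin"]:
    r=manip.find_in(n,p);print(n,r and r[0]["rect"])
if st["finger_gap"]>18: print(manip.sign_off())
```

```text
[540.70277114 -99.98322069 265.98593009] [ 2.66645699 -0.53416381 -4.96170154] 19.655749799159608
cup [333.5, 174.5, 21.2, 29.3]
small_tin [269.5, 175.8, 22.2, 25.8]
the job is handed in; nothing more can be done
None
```

The lamp now stands upright on its foot tube, held by the handle with a 15 N grip, and I have handed the job in at about 13.5 s of the 61 s allowed. No verdict was reported.

- **Kickstand:** I lifted the bar along its arc with an 8 N grip. It snapped out and stayed there after I let go, while the lamp was still lying down.
- **Raising:** I gripped the handle and raised the lamp along the path its foot rolls. The highest wrist force reading during the raise was about 11 N.

**Last checks:**
- **Pose:** The scene picture taken just before hand-in agreed with an upright lamp to about 10 pixels in a 3.5 times enlarged crop. I read that as roughly 0.03 rad of tilt, with the kickstand bar clear of the bench.
- **Grip:** The finger gap was 19.7 mm on the 20 mm handle sleeve.
- **Other objects:** The cup and small tin were where they started, to within a few pixels. I did not re-measure the other things on the bench, but the arm did not go near them after the start.

**One reading changed:** over the last 0.6 s the vertical wrist force drifted from -0.5 to -5 N, so the gripper was carrying part of the lamp's weight. That is less than the full weight, so the foot should still be on the cardboard. I did not measure the foot's height directly.

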